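Two-button release of a steel sleeve from an interlocked chute

TASK

Press down the two black buttons on top of the grey chute console together, one finger on each, and keep both fully down until the steel sleeve has rolled down the channel and lies still against the end stop; then let both buttons come up again. Do not touch, push or lift the sleeve yourself, and leave the lone call button and everything else on the bench as it is.

Things in the scene. Friction and masses are not known exactly. Their poses are not given: they have to be found in the camera images.
- chute: Fixed chute, turned about z by up to 0.5 rad. Origin on the bench below the midpoint of its two buttons. Grey console 100 mm high: x -100 to 46, y -110 to 110 mm. On its +x side (x 48 to 128) an open channel, 72 mm wide inside, y 171 to -171, its floor falling at 0.12 rad from 82 mm high at +y to 42 mm at -y. Its end wall at -y, 75 mm high, is the end stop; that at +y is 100 mm high.
- left_button_top (a point): Centre of the top face of the left round black button (chute +y side): 24 mm across, 18 mm above the console top when up (118 mm above the bench). The buttons' centres are 64 mm apart along the chute's y. Moves down with the button.
- right_button_top (a point): The same for the right button (chute -y side).
- left_button (a joint): Travel of the left button: 0 up, 0.011 m fully down (its top then 7 mm above the console). Spring: 1.5 N to start it, 5 N at the bottom (both buttons: 10 N). Each button draws down one steel pin in the channel, clear of the sleeve after about 7 mm of travel; either pin alone still holds the sleeve.
- right_button (a joint): The same for the right button.
- sleeve: Loose dark steel sleeve, 44 mm diameter, 64 mm long, about 0.4 kg, lying across the channel and held by the two pins. Origin at its centre; its x axis is its own length. At the start it is at about (88, 87, 95) mm in the chute frame. With both pins down it rolls by itself for about 1 s to the end stop.
- stop_point (a point): Where the sleeve's centre is when it rests against the end stop: (88, -143, 67) mm in the chute frame.
- gauge_ring: Bystander: loose steel ring 40 mm across, 18 mm high, on the console near its -x edge. Origin at the centre of its underside.
- stepped_bush: Bystander: loose stepped steel bush, 36 mm across, 26 mm high, on the console near its -x edge. Origin at the centre of its underside.
- big_ring: Bystander: steel ring 90 mm across, 30 mm high, on the bench beside the chute. Origin at the centre of its underside.
- top_ring: Bystander: ring 76 mm across, 22 mm high, on the big ring. Origin at the centre of its underside.
- spanner: Bystander: spanner lying on the bench, about 0.2 m long.
- blue_bin: Bystander: open blue plastic bin 140 x 100 x 50 mm on the bench. Origin at the centre of its underside.
- bin_ring: Bystander: ring 52 mm across, 18 mm high, in the blue bin. Origin at the centre of its underside.
- call_button (a joint): Not to be pressed: travel (0 up, 0.006 m down) of the single black button on a separate small grey box, 90 x 90 x 60 mm, elsewhere on the bench.
Not all that is in view belongs to the job. There is more than one size of the part that bears call_button; the job needs the largest. What is shaped like the sleeve but pink or purple is not meant.

How it is judged:
By the outcome, as a careful person would: the job done as asked, in the order asked, and still so for the second after the job is handed in, with the robot touching nothing.
It also fails if it takes over 29 s, if anything falls off the work surface, if the arm or the gripper's body presses on something with over 40 N, if the wrist force passes 120 N, or if a joint passes its speed limit or range.

ROBOT

A 6-joint arm with a two-finger parallel gripper is mounted at the origin on the work surface. World frame = base frame: x ahead of the robot, y to its left, z up, the work surface at z = 0. Lengths are in mm, angles in degrees, forces in N, time in s.
With the tool pointing down it reaches from about 300 to 850 mm from the base axis. Payload 4.2 kg.
Tool frame: the origin (TCP) lies midway between the tips of the shut fingers; the grasp point (between the pads) lies 19 mm behind it (env.grip_depth is the distance from the TCP to the grasp point, in mm); z points along the fingers, y is the direction in which the jaws open and shut (so a half turn about z gives the same grasp; the last joint's range is limited). The gripper opens to 91 mm and grips with 3 to 60 N. Pads are 32 mm wide; open, the fingers measure 118 mm over their backs; the gripper's body (76 mm by 178 mm) begins 60 mm behind the grasp point.
Start: joints at [-72.766, 18.312, 89.639, -0, 72.044, -1.146], TCP at [181.316, -545.681, 213.976] pointing down, gripper open.
Joint ranges: [-177.97, 177.97], [-48.28, 115.42], [12.27, 149.76], [-77.06, 257.06], [2.81, 150.46], [-146.56, 146.56]. Speed limits (degrees/s): [147.25, 147.25, 180, 180, 180, 180].

INTERFACE

Orientations are given as [roll, pitch, yaw] about the fixed x, y, z axes, in that order (R = Rz(yaw) Ry(pitch) Rx(roll)).
In Python, from workcell import env gives the robot as it stands.
- The arm moves only by the shell command python3 -m inch 'ROWS' [FORCE]. ROWS is a JSON object of lists of equal length, an entry for each row: "hand": the opening, from 0 (shut) to 1 (fully open); "travel": the shift along the tool's x, y, z in mm, a list of three; "twist": the turn about the tool's z in degrees. A call has 1 to 20 rows; each row shifts and turns the commanded pose from where the row before left it, along the tool's axes as they then stand; what a row does not reach is not made up. A row lasts 1/8 s, in which the tool goes at most 62.5 mm and 10.7 degrees, less where a joint would pass 70% of its speed; a pose out of reach is approached as far as the arm can. A call is refused whole if a number of a shift passes 62.5 or a number of a turn 10.7, either way. A call with a gripper value outside its range is refused whole. The fingers move at their own pace and stop on an object; FORCE is the grip in N (left out, the last holds). Time passes only in rows, so rows that do not move let the fingers close. It gives the time, the measured TCP pose, the force and the opening at its end, in the units of the state.
- env.state(): the state, without advancing time (a new reading comes with each control period).
- env.grab_frame(name): name is "scene" or "top" or "wrist"; returns a dict with "frame" (384x512x3 uint8, blue, green, red), "fovy" (degrees; the focal length in pixels is half the picture's height over the tangent of half this angle, whatever the lens; pixels are square), "cx", "cy" (the principal point, pixels), "rvec" (rotation vector, rad) and "tvec" (3), from world to camera coordinates, as OpenCV has them. Camera axes: x right, y down, z forward; pixel columns grow to the right and rows downward; lengths in mm; the calibration is good to about 2 mm. A picture is of the moment at which its call begins. There is no depth.
- env.job_done(): hands the job in, once; it reports no verdict.
The state is a dict: "time_s": time; "qpos": joint angles; "qvel": joint speeds; "effort": joint torques, N m; "ee_pos": TCP position; "ee_rot": TCP orientation; "force": force on the tool from outside, world axes, zero at the start; "torque": the same for the moment, N m; "gripper_width": finger opening in mm.
Only numpy, scipy, OpenCV 4.12 (cv2) and the standard library are available. Lean on these libraries where they do the work, as an engineer would, in place of code of your own. Each camera call takes 0.05 s, during which the arm holds its last target. There are 200 camera calls.

## Working session

There is one attempt and no reset: what is moved stays moved. The work goes in short steps, Python scripts to look and compute and a shell command to move; the robot and the scene stay as the last step left them, time stands still between calls to the robot, and variables do not carry over. Pictures are saved under pics/ and viewed, about 8 in all and at most 12, crops included, and the job is handed in when it is done.

```bash
mkdir -p pics; cat > h.py <<'E'
from workcell import env
import numpy as np, cv2
def grab(n,out=None):
    d=env.grab_frame(n)
    if out: cv2.imwrite('pics/'+out,d['frame'])
    return d
def cam(d):
    f=d['frame'].shape[0]/2/np.tan(np.radians(d['fovy'])/2)
    K=np.array([[f,0,d['cx']],[0,f,d['cy']],[0,0,1]]);R=cv2.Rodrigues(np.array(d['rvec'],float))[0]
    return K,R,np.array(d['tvec'],float).ravel()
def back(d,uv,z):
    K,R,t=cam(d);c=-R.T@t;r=R.T@np.linalg.inv(K)@np.array([uv[0],uv[1],1.]);return c+r*(z-c[2])/r[2]
def proj(d,P):
    K,R,t=cam(d);p=(K@(R@np.atleast_2d(P).T+t[:,None])).T;return p[:,:2]/p[:,2:]
E
python3 - <<'E'
from h import *
import pickle
o={}
for n in('scene','top'):
    o[n]=grab(n,n+'0.png');print({k:v for k,v in o[n].items() if k!='frame'})
pickle.dump(o,open('o.pkl','wb'))
print(env.state())
E
```

```text
{'fovy': 48.59441037292438, 'cx': 257.7786613906013, 'cy': 187.91315133448674, 'rvec': array([ 1.29253256,  2.46973548, -0.71312756]), 'tvec': array([ 321.9972778 , -289.46934345, 1586.1327264 ])}
{'fovy': 52.03739959663111, 'cx': 253.107193742382, 'cy': 186.3339794511483, 'rvec': array([ 2.09132158, -2.14697986,  0.20190894]), 'tvec': array([ -28.42492912,  511.98583879, 1173.49274126])}
{'time_s': 0.1, 'qpos': array([-7.27652291e+01,  1.83473934e+01,  8.96989630e+01, -9.60462526e-04,
        7.20450148e+01, -1.14533996e+00]), 'qvel': array([-0.0573045 , -0.08737795, -0.07749342,  0.06235673, -0.01069157,
       -0.01891539]), 'effort': array([ 4.52720042e-04, -4.13331699e+01, -2.32510096e+01,  7.29586976e-02,
        4.21954854e-02, -4.91246135e-05]), 'ee_pos': array([ 181.17499311, -545.23136313,  213.21329654]), 'ee_rot': array([-1.79908629e+02, -9.13352405e-04,  1.83804070e+01]), 'force': array([-0.06893324,  0.22828368,  0.00540833]), 'torque': array([ 0.06206339, -0.04717153,  0.01825175]), 'gripper_width': 91.37896298089294}
```

View pics/top0.png

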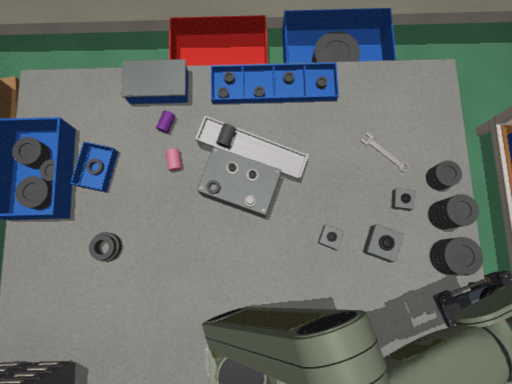

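View pics/scene0.png

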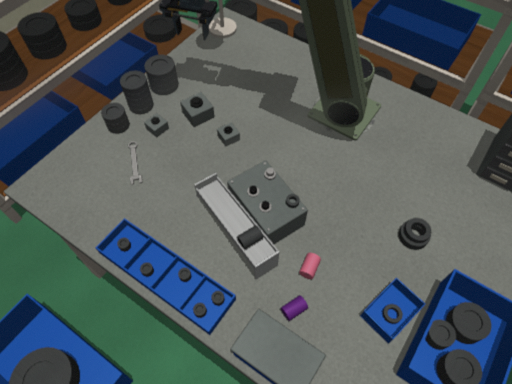

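The top view shows the console with its buttons at about (232,168) and (251,175), and the sleeve at (227,135). In the scene view the buttons are at (253,190) and (265,205), and the sleeve is at (250,237).

```bash
python3 - <<'E'
from h import *
import pickle
from scipy.optimize import least_squares
o=pickle.load(open('o.pkl','rb'))
def blob(d,uv,r=8,th=60):
    g=d['frame'].max(2);x,y=uv;m=(g<th).astype(np.uint8);mm=np.zeros_like(m);mm[y-r:y+r+1,x-r:x+r+1]=m[y-r:y+r+1,x-r:x+r+1]
    n,l,s,c=cv2.connectedComponentsWithStats(mm);i=1+np.argmax(s[1:,4]);return c[i],s[i,4]
px={('top','L'):(232,168),('top','R'):(251,175),('scene','L'):(265,205),('scene','R'):(253,190)}
m={}
for k,v in px.items():
    c,a=blob(o[k[0]],v);m[k]=c;print(k,c.round(1),a,back(o[k[0]],c,116).round(1))
def pose(p,P):
    c,s=np.cos(p[2]),np.sin(p[2]);P=np.array(P,float);return np.array([p[0]+c*P[0]-s*P[1],p[1]+s*P[0]+c*P[1],P[2]])
def res(p):
    return np.concatenate([proj(o[k[0]],pose(p,(0,32 if k[1]=='L' else -32,116)))[0]-m[k] for k in m])
r=least_squares(res,[520,0,-.3]);print(r.x,r.fun.round(2))
for n in o:
    im=cv2.resize(o[n]['frame'],None,fx=4,fy=4,interpolation=cv2.INTER_CUBIC)
    T=lambda L:[tuple(((proj(o[n],pose(r.x,P))[0]+.5)*4).astype(int)) for P in L]
    for L in ([(-100,-110,100),(46,-110,100),(46,110,100),(-100,110,100)],[(48,-171,75),(128,-171,75)],[(48,171,100),(128,171,100)]):
        cv2.polylines(im,[np.array(T(L))],len(L)>2,(0,255,0),1)
    for q in T([(0,32,118),(0,-32,118),(88,87,95)]): cv2.circle(im,q,3,(0,0,255),-1)
    x,y=[int(v*4) for v in m[(n,'L')]]
    cv2.imwrite(f'pics/ov_{n}.png',im[y-240:y+240,x-300:x+300])
cv2.imwrite('pics/ov.png',np.vstack([cv2.imread('pics/ov_top.png')[40:340],cv2.imread('pics/ov_scene.png')[80:380]]))
E
```

```text
('top', 'L') [231.5 164.5] 4 [565.8  20.6 116. ]
('top', 'R') [251.8 171.8] 6 [541.8 -39.2 116. ]
('scene', 'L') [265.1 204.8] 50 [562.4  22.2 116. ]
('scene', 'R') [252.8 189.4] 49 [539.6 -37.  116. ]
[ 5.52412352e+02 -8.30076483e+00 -3.74380755e-01] [-0.3   0.56 -0.37  0.39 -0.55  0.31 -0.52  0.09]
```

View pics/ov.png

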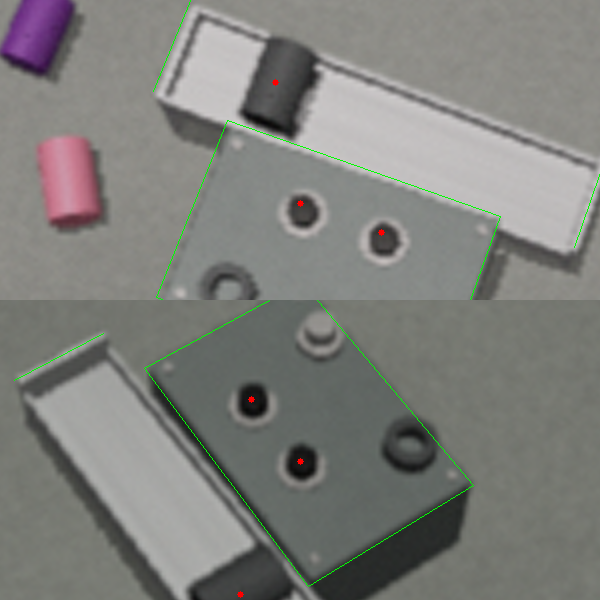

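The overlay fits the console well, but the top-view blobs were too small and sit a few px high. I'll refit with a better threshold.

```bash
python3 - <<'E'
from h import *
import pickle
from scipy.optimize import least_squares
o=pickle.load(open('o.pkl','rb'))
px={('top','L'):(233,168),('top','R'):(252,175),('scene','L'):(265,205),('scene','R'):(253,190)}
m={}
for k,(x,y) in px.items():
    g=o[k[0]]['frame'].max(2).astype(float)
    for _ in range(3):
        Y,X=np.mgrid[y-6:y+7,x-6:x+7];w=np.clip(110-g[y-6:y+7,x-6:x+7],0,40)*(np.hypot(X-x,Y-y)<5.5)
        c=np.array([(X*w).sum(),(Y*w).sum()])/w.sum();x,y=[int(round(v)) for v in c]
    m[k]=c;print(k,c.round(2),back(o[k[0]],c,111).round(1))
def pose(p,P):
    c,s=np.cos(p[2]),np.sin(p[2]);P=np.array(P,float);return np.array([p[0]+c*P[0]-s*P[1],p[1]+s*P[0]+c*P[1],P[2]])
H={'top':115,'scene':110}
r=least_squares(lambda p:np.concatenate([proj(o[k[0]],pose(p,(0,32 if k[1]=='L' else -32,H[k[0]])))[0]-m[k] for k in m]),[520,0,-.3])
print(r.x,np.degrees(r.x[2]),r.fun.round(2))
s=env.state();print(s['ee_pos'],s['ee_rot'])
R=cv2.Rodrigues(np.array([0,0,0.]))[0]
from scipy.spatial.transform import Rotation as Ro
R=Ro.from_euler('xyz',s['ee_rot'],degrees=True).as_matrix();print('tool delta',R.T@(np.array([*r.x[:2],220])-s['ee_pos']),'R',R.round(3))
E
```

```text
('top', 'L') [231.88 166.93] [559.6  19.8 111. ]
('top', 'R') [252.07 173.99] [536.4 -39.7 111. ]
('scene', 'L') [264.96 204.61] [559.6  20.1 111. ]
('scene', 'R') [252.73 189.11] [536.2 -39.7 111. ]
[ 5.47232821e+02 -1.01121216e+01 -3.71050899e-01] -21.259650483512285 [-0.03 -0.08  0.07 -0.04  0.02 -0.08  0.07  0.  ]
[ 181.17499311 -545.23136313  213.21329654] [-1.79908629e+02 -9.13352405e-04  1.83804070e+01]
tool delta [ 516.11931915 -392.40283851   -6.15270818] R [[ 0.949  0.315 -0.   ]
 [ 0.315 -0.949  0.002]
 [ 0.    -0.002 -1.   ]]
```

The fit is now within 0.1 px: chute at (547, -10), yaw -21.3°. That needs a tool yaw of -21.3°, so a twist of +39.7°. I'll close the opening to about 51 mm so the finger centres are 64 mm apart.

```bash
python3 -m inch '{"hand":[0.56,0.56,0.56,0.56,0.56,0.56,0.56,0.56,0.56,0.56,0.56,0.56,0.56,0.56,0.56,0.56,0.56,0.56,0.56,0.56],"travel":[[18,-13.8,0],[40,-30.4,0],[40,-30.4,0],[40,-30.4,0],[40,-30.4,0],[40,-30.4,0],[40,-30.4,0],[40,-30.4,0],[40,-30.4,0],[40,-30.4,0],[40,-30.4,0],[40,-30.4,0],[40,-30.4,0],[18,-13.8,0],[0,0,0],[0,0,0],[0,0,0],[0,0,0],[0,0,20],[0,0,20]],"twist":[0,0,0,0,0,0,0,0,0,0,0,0,0,0,10,10,10,9.7,0,0]}' 20
python3 - <<'E'
from h import *
import pickle
w=grab('wrist','w1.png')
s=env.state();print(s['time_s'],s['ee_pos'],s['ee_rot'],s['force'],s['gripper_width'])
pickle.dump((w,s),open('w1.pkl','wb'))
y=np.radians(-21.26);c=np.array([547.2,-10.1]);d=32*np.array([-np.sin(y),np.cos(y)])
print(proj(w,[[*(c+d),118],[*(c-d),118]]))
E
```

```text
time_s: 2.6
ee_pos: [546.4, -10.8, 173.6]
ee_rot: [180.0, 0.0, -21.3]
force: [0.5, -0.7, 0.0]
gripper_width: 50.7
2.65 [544.50046332 -10.73254501 170.73967388] [179.86639794   0.32235625 -21.34460896] [-2.00000652 -0.12458501 -1.86219442] 50.86180014032384
[[213.16520116 203.57148733]
 [288.11147364 203.40338816]]
```

View pics/w1.png

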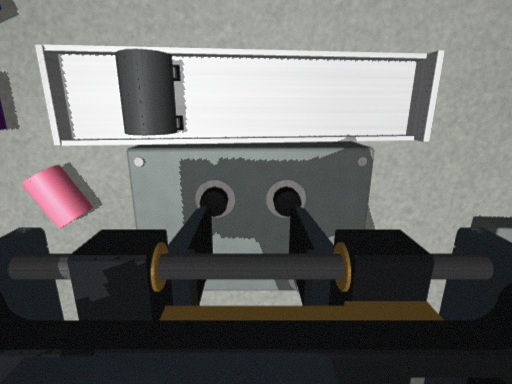

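The wrist view shows the buttons at (214,201) and (287,201), within 3 px of the prediction, with a finger over each. Descending to just above them.

```bash
python3 -m inch '{"hand":[0.56,0.56,0.56,0.56,0.56,0.56],"travel":[[0,0,16],[0,0,16],[0,0,10],[0,0,6],[0,0,0],[0,0,0]],"twist":[0,0,0,0,0,0]}'
python3 - <<'E'
from h import *
d=grab('wrist','w2.png')
t=grab('top')['frame'];t=cv2.resize(t[110:220,180:330],(600,440),interpolation=cv2.INTER_CUBIC);cv2.imwrite('pics/t2.png',t)
s=env.state();print(s['ee_pos'],s['ee_rot'],s['force'])
y=np.radians(-21.26);c=np.array([547.2,-10.1]);dd=32*np.array([-np.sin(y),np.cos(y)])
print(proj(d,[[*(c+dd),118],[*(c-dd),118]]))
E
```

```text
time_s: 3.4
ee_pos: [547.7, -10.6, 126.4]
ee_rot: [-180.0, -0.1, -21.3]
force: [0.4, -0.1, 0.0]
gripper_width: 50.9
[547.6162948  -10.60844552 126.42640047] [-1.79984640e+02 -6.01005025e-02 -2.13185417e+01] [-0.49162413  0.84484635  0.62755251]
[[205.51139504 227.18264863]
 [297.90596234 227.04153236]]
```

View pics/w2.png

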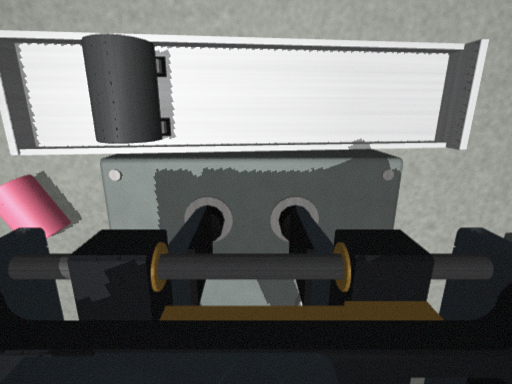

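Each finger stands over its button, collars at about (208,217) and (295,217). Pressing down to about 106 mm, where a fully down button would be.

```bash
python3 -m inch '{"hand":[0.56,0.56,0.56,0.56,0.56,0.56],"travel":[[0,0,6],[0,0,5],[0,0,5],[0,0,3],[0,0,1],[0,0,0]],"twist":[0,0,0,0,0,0]}'
python3 - <<'E'
from workcell import env
s=env.state();print(s['ee_pos'],s['force'],s['torque'])
E
```

```text
time_s: 4.25
ee_pos: [547.5, -10.6, 107.3]
ee_rot: [-180.0, -0.1, -21.3]
force: [-2.7, 0.5, 10.2]
gripper_width: 51.2
[547.48341596 -10.61481146 107.26915935] [-2.65979044  0.46741088 10.21704192] [ 0.06655522  0.4789083  -0.05345655]
```

```bash
python3 -m inch '{"hand":[0.56,0.56,0.56,0.56],"travel":[[0,0,0.7],[0,0,0.5],[0,0,0],[0,0,0]],"twist":[0,0,0,0]}'
python3 - <<'E'
from h import *
grab('wrist','w3.png')
E
```

```text
time_s: 4.75
ee_pos: [547.5, -10.6, 107.2]
ee_rot: [-180.0, -0.1, -21.3]
force: [-4.3, 0.8, 17.3]
gripper_width: 51.3
```

View pics/w3.png

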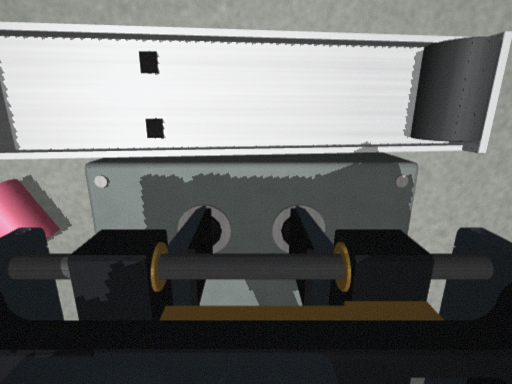

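Both buttons are on their bottom stops (force jumped to 17 N). The pins are down, at (149,62) and (155,128), and the sleeve is at the end stop near (455,90). I'll hold longer so it settles and check stillness by frame difference.

```bash
python3 -m inch '{"hand":[0.56,0.56,0.56,0.56,0.56,0.56,0.56,0.56,0.56,0.56,0.56,0.56],"travel":[[0,0,0],[0,0,0],[0,0,0],[0,0,0],[0,0,0],[0,0,0],[0,0,0],[0,0,0],[0,0,0],[0,0,0],[0,0,0],[0,0,0]],"twist":[0,0,0,0,0,0,0,0,0,0,0,0]}'
cat > chk.py <<'E'
from h import *
import sys
y=-.371;c,s=np.cos(y),np.sin(y)
w=lambda P:[547.2+c*P[0]-s*P[1],-10.1+s*P[0]+c*P[1],P[2]]
fs=[]
for i in range(2):
    d=grab('wrist');fs.append(cv2.GaussianBlur(d['frame'],(5,5),0).astype(int)[20:160,380:512])
    for _ in range(3): grab('top')
print('motion diff',abs(fs[1]-fs[0]).mean(), np.percentile(abs(fs[1]-fs[0]),99.5))
t=grab('scene');g=t['frame'].max(2)
p=proj(t,w((88,-143,67)))[0];x,yy=p.astype(int)
m=(g[yy-14:yy+15,x-14:x+15]<90);Y,X=np.nonzero(m);print('stop px',p,'dark centroid',X.mean()+x-14,Y.mean()+yy-14,m.sum())
a=cv2.resize(t['frame'][140:290,170:330],(560,525),interpolation=cv2.INTER_CUBIC);cv2.imwrite('pics/'+sys.argv[1],a)
E
python3 chk.py s4.png
```

```text
time_s: 6.3
ee_pos: [547.5, -10.6, 107.2]
ee_rot: [-180.0, -0.1, -21.3]
force: [-3.6, 0.3, 17.8]
gripper_width: 51.1
motion diff 0.608008658008658 2.0
stop px [209.63739488 184.76888583] dark centroid 208.465625 186.3 320
```

View pics/s4.png

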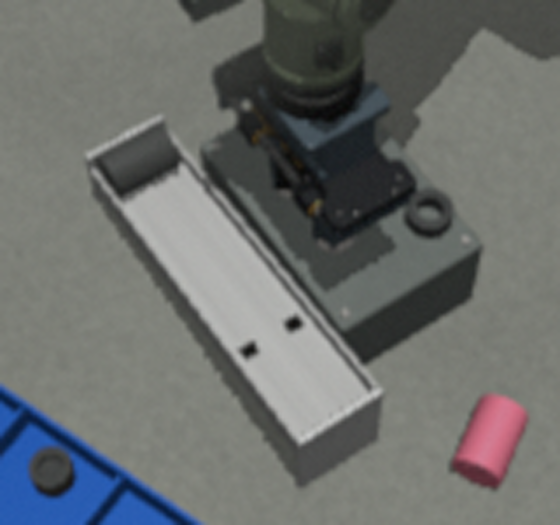

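The sleeve lies against the end stop (crop (138,165)) and is still: the frame difference is noise only. Both pins are down and the ring on the console is in place. Releasing straight up.

```bash
python3 -m inch '{"hand":[0.56,0.56,0.56,0.56,0.56,0.56,0.56,0.56,0.56,0.56],"travel":[[0,0,-4],[0,0,-6],[0,0,-8],[0,0,-15],[0,0,-25],[0,0,-30],[0,0,-20],[0,0,-8],[0,0,0],[0,0,0]],"twist":[0,0,0,0,0,0,0,0,0,0]}'
python3 chk.py s5.png; python3 - <<'E'
from h import *
grab('wrist','w5.png')
s=env.state();print(s['force'],s['ee_pos'])
E
```

```text
time_s: 8.0
ee_pos: [546.6, -10.6, 219.7]
ee_rot: [180.0, 0.1, -21.3]
force: [0.1, 0.1, 0.3]
gripper_width: 51.4
motion diff 0.9408008658008657 14.0
stop px [209.63739488 184.76888583] dark centroid 208.45201238390092 186.3312693498452 323
[ 0.48530194  0.46803619 -0.20316594] [547.25072208 -10.58474989 220.68759182]
```

View pics/w5.png

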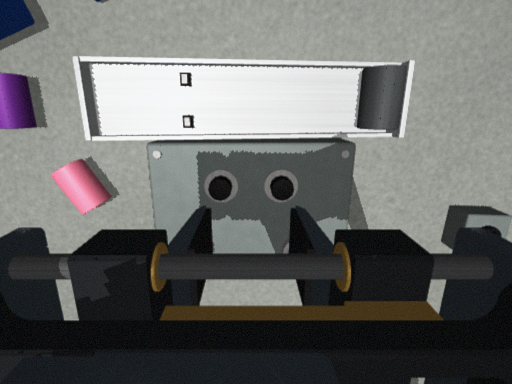

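View pics/s5.png

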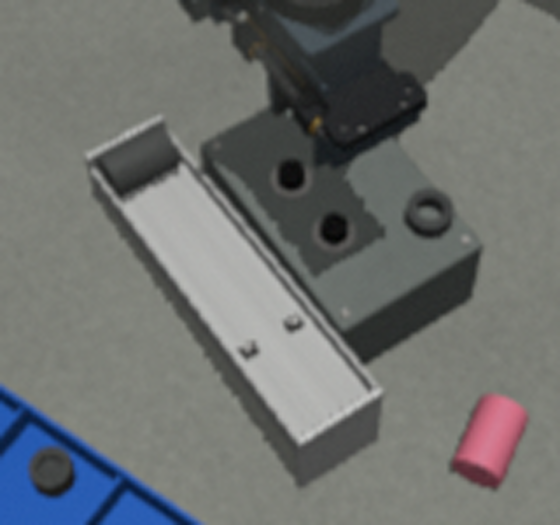

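Buttons are up (wrist (220,187) and (282,187)), the pins are up again, the sleeve is at the stop, and the tool is clear of everything.

```bash
python3 -c "
from workcell import env
print(env.job_done())"
```

```text
the job is handed in; nothing more can be done
None
```

The job is done and handed in at about 8.5 s. I pressed both console buttons together, one finger on each, and the sleeve rolled down and rests against the end stop. After that I lifted the fingers straight up and both buttons came up again.

- **Press:** The fingers stopped at 107.2 mm, where fully down buttons should be. The force rose from 10 N to about 17 N, so both were on their bottom stops.
- **Sleeve:** I held the buttons for about 2 s after the sleeve reached the stop. Two wrist pictures taken during the hold differed only by noise. Its position in the scene view did not change after release. The dark patch there was about 2 px from the predicted stop point, which I put down to shading.
- **Release:** The last pictures show both buttons and both pins up, and the tool about 100 mm above the buttons with no force on it.
- **Other objects:** The ring on the console that is in view and the pink part look unmoved. I did not compare the rest of the bench picture by picture, but the arm came no lower than about 174 mm on its way to the chute.
- **Check that disagreed:** The last wrist frame comparison showed some change (99.5th percentile 14, against 2 before). It was taken while the arm was still settling by about 1 mm, and the fixed scene camera showed no movement.

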